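# Close the box and hold it against the sprung stop for screwing

### The arm

A 6-joint arm with a two-finger parallel gripper is mounted at the origin on the work surface. World frame = base frame: x ahead of the robot, y to its left, z up, the work surface at z = 0. Lengths are in mm, angles in rad, forces in N, time in s.
With the tool pointing down it reaches from about 350 to 875 mm from the base axis. Payload 4.2 kg.
Tool frame: the origin (TCP) lies midway between the tips of the shut fingers; the grasp point (between the pads) lies 19 mm behind it (ctrl.grip_depth is the distance from the TCP to the grasp point, in mm); z points along the fingers, y is the line along which they close (so a half turn about z gives the same grasp; the last joint's range is limited). The gripper opens to 85 mm and grips with 20 to 120 N. Pads are 22 mm wide; open, the fingers measure 114 mm over their backs; the gripper's body (76 mm by 85 mm) begins 54 mm behind the grasp point. The pads swing forward as they close: fully open they stand 13 mm farther back than shut.
Start: joints at [1.439, 0.385, 0.008, 0, -1.194, -0.259], TCP at [238.047, 577.869, 231.312] pointing down, gripper open.
Joint ranges: [-3.14, 3.14], [-1.21, 2.06], [-1.07, 1.41], [-3.16, 2.05], [-2.99, -0.16], [-3.1, 3.1]. Speed limits (rad/s): [2.79, 2.79, 3.14, 3.14, 3.14, 3.14].

### API

Orientations are given as a unit quaternion [x, y, z, w].
In Python, from plant import ctrl, optics, nets gives the robot as it stands. The module is installed in compiled form; this text tells all that it offers.
- The arm moves only by the tool jog_arm, never from a script. Its argument "commands" is a list of rows, each a list of 2 entries, a list of its own where there are three numbers: the shift along the tool's x, y, z in mm, then the turn, a rotation vector about the tool's x, y, z in rad. A call has 1 to 20 rows; each row shifts and turns the commanded pose from where the row before left it, along the tool's axes as they then stand; what a row does not reach is not made up. A row lasts 1/10 s, in which the tool goes at most 50 mm and 8.59 degrees, less where a joint would pass 70% of its speed; a pose out of reach is approached as far as the arm can. A call with a gripper value outside its range is refused whole. "gripper" is the opening, from -1 (shut) to 1 (fully open), set as the call begins (left out, the last holds). The fingers move at their own pace and stop on an object; "grip_force" is the grip in N (left out, the last holds). Time passes only in rows, so rows that do not move let the fingers close. It gives the time, the measured TCP pose, the force, the opening and the grip force at its end, in the units of the state.
- ctrl.state(): the state, without advancing time (a new reading comes with each control period).
- optics.capture(name): name is "scene" or "top"; returns the picture (384x512x3 uint8, blue, green, red); there is no depth.
- optics.calibration(name): a dict with "K" (3x3 intrinsics, pixels), "dist" ([k1, k2, p1, p2, k3] as OpenCV has them; the pictures are not rectified), "pose" (4x4, takes a point from camera to world coordinates). Camera axes: x right, y down, z forward; pixel columns grow to the right and rows downward; lengths in mm; the calibration is good to about 2 mm. A picture is of the moment at which its call begins. calibration takes no time and is no camera call.
- ctrl.close_job(): hands the job in; it is judged then, once.
Trained networks look in the newest picture that a camera, given by its name, has taken for a name from the list of things; names that differ only in an ending like _2 or _b are one class to them, and where a whole thing is asked for, a point or a joint stands for the part that bears it (a point fixed in the world has none). Each returns a list of dicts, best first, with "conf" (0 to 1); they miss things now and then, are a little off and sometimes report something else, mostly with a low value. They report only what shows in the picture. A call takes as long as a camera call. They do not tell look-alikes from the thing itself.
- nets.cut_out(camera, query): "pixels" (384x512 bool, what is visible of it).
- nets.spot_point(camera, query): "centre" ([x, y, z] in mm, in the coordinates of the camera as it stood for that picture, good to about 4 mm: a listed point, or the origin of a listed thing).
The state is a dict: "time": time; "joint_pos": joint angles; "qd": joint speeds; "joint_efforts": joint torques, N m; "eef_pos": TCP position; "tool_rot": TCP orientation; "wrist_force": force on the tool from outside, world axes, zero at the start; "wrist_torque": the same for the moment, N m; "grip_width": finger opening in mm; "finger_force": force on a finger pad.
Only numpy, scipy, OpenCV 4.12 (cv2) and the standard library are available. Lean on these libraries where they do the work, as an engineer would, in place of code of your own. Each camera call takes 0.05 s, during which the arm holds its last target. There are 200 camera calls.

### The job

The lid of the long wooden box stands proud: press it down until it is fully home. Then bring the box end-on against the middle of the stop's spring plate, standing on the bench and square to the plate, and press until the end of the pointer lies between the two pairs of raised marks, never ramming the plate to the end of its travel. Hold that pressure steady for a couple of seconds and finish while still holding the box there, so that I can screw the clasp on its free end; leave everything else on the bench alone.

Things in the scene. Friction and masses are not known exactly. Their poses are not given: they have to be found in the camera images.
- long_box: loose pale plywood box, closed and solid to the touch, 110 mm long (its x) by 56 mm wide (its y); body 48 mm high, 58 mm with the lid fully home, up to 68 mm with the lid proud; about 0.3 to 0.55 kg. Origin: centre of its underside, on the bench; z up. Both ends are alike, either may meet the plate. The other plywood box is much shorter (62 mm) and already has a brass clasp
- lid (a joint): how far the long box's lid has been pressed down, m: 0 = 10 mm proud, 0.010 = fully home. It slides straight down in a tight fit, needs about 6 N wherever it is pressed, and stays where it is left. It cannot come off
- lid_top (a point): centre of the flat upper face of the long box's lid (110 by 56 mm); moves with it
- stop: spring-loaded stop screwed to the bench: an upright aluminium plate on rods before a light wooden block (110 mm wide, 43 mm high, beginning 50 mm behind the plate's rest face and 56 mm deep, on a 130 mm wide foot plate). Origin: on the bench, below the centre of the plate's front face at rest. Its x is level and points in the pushing direction, from the plate to the block; y along the plate; z up. Nothing else stands in front of the plate
- stop_plate (a joint): how far the plate has been pushed in along the stop's x, m: 0 = at rest, 0.036 = end of travel (do not get there). Spring without preload, 500 N/m (about 4 N at 0.008, 13 N at 0.026). At 0.008 the pointer's end is level with the first pair of raised marks, at 0.026 with the second; aim for the middle
- plate_face (a point): centre of the flat front face of the plate (90 mm wide, from 3 to 55 mm above the bench), 30 mm above the bench; moves with the plate
- pointer_end (a point): free end of the steel pointer bar (8 mm wide) that leads back from the plate's top edge over the wooden block, 51 mm above the bench; moves with the plate. On the block two pairs of small upright ridges, each pair left and right of the pointer, 18 mm from pair to pair, mark the band
- short_box: bystander: short pale plywood box with a brass clasp, lid closed, 62 x 56 x 58 mm; origin at the centre of its underside
- coffee_cup: bystander: paper coffee cup with white lid, 82 mm wide, 102 mm high; origin at the centre of its underside
- stud_jar: bystander: jar, 60 mm wide, 75 mm high; origin at the centre of its underside
- screwdriver: bystander: screwdriver lying along its x, 190 mm long
- hammer: bystander: hammer lying along its x, 250 mm long
- tape_roll: bystander: black roll lying flat, 90 mm wide, 24 mm high
- offcut: bystander: light wooden block 75 x 45 x 30 mm
There are look-alikes about, which are no part of the job. Leave any red look-alike of the long_box alone.

How it is judged:
By the outcome, as a careful person would: the job done as asked, in the order asked, and still so for the second after the job is handed in, while the arm keeps its last pose, push and grip.
It also fails if it takes over 64 s, if anything falls off the work surface, if the arm or the gripper's body presses on something with over 40 N, if the wrist force passes 120 N, or if a joint passes its speed limit or range.

## Working session

There is one attempt and no reset: what is moved stays moved. The work goes in short steps, Python scripts to look and compute and a tool call to move; the robot and the scene stay as the last step left them, time stands still between calls to the robot, and variables do not carry over. Pictures are saved under pics/ and viewed, at most 10 in all, crops included, and the job is handed in when it is done.

Besides the shell and the picture viewer there is one more tool, called in YAML: its name, and indented under it one key for each argument. jog_arm: Moves the arm, as the interface text tells. Its arguments: {"type":"object","properties":{"commands":{"type":"array","items":{"type":"array"}},"gripper":{"type":"number"},"grip_force":{"type":"number"}},"required":["commands"]}

```bash
mkdir -p pics; cat > h.py <<'E'
import numpy as np, cv2
from plant import ctrl, optics, nets
def snap(n,f):
    im=optics.capture(n); cv2.imwrite('pics/'+f,im); return im
def w(n,p):
    P=np.array(optics.calibration(n)['pose']); return (P@np.r_[p,1])[:3]
def ray(n,px,z):
    c=optics.calibration(n); P=np.array(c['pose'])
    u=cv2.undistortPoints(np.array(px,float).reshape(-1,1,2),np.array(c['K']),np.array(c['dist']))[:,0]
    d=np.c_[u,np.ones(len(u))]@P[:3,:3].T; o=P[:3,3]
    z=np.broadcast_to(z,len(u)); return o+d*((z-o[2])/d[:,2])[:,None]
E
python3 - <<'E'
from h import *
s=snap('scene','s0.png'); t=snap('top','t0.png')
cv2.imwrite('pics/both0.png',np.vstack([s,t])[:, :] if 0 else cv2.resize(np.hstack([s,t]),(800,300)))
for n in('scene','top'):
    print(n,optics.calibration(n)['pose'])
    for q in('long_box','lid_top','stop','plate_face','pointer_end','short_box'):
        for r in nets.spot_point(n,q)[:3]: print(n,q,round(r['conf'],2),w(n,r['centre']).round(1))
print(ctrl.state())
E
```

```text
scene [[ 9.19134260e-02  7.59109423e-01 -6.44441469e-01  1.39481569e+03]
 [ 9.95697425e-01 -7.77145063e-02  5.04687379e-02 -8.19832432e+01]
 [-1.17711561e-02 -6.46307466e-01 -7.62986304e-01  1.10210804e+03]
 [ 0.00000000e+00  0.00000000e+00  0.00000000e+00  1.00000000e+00]]
scene long_box 0.93 [ 411.6 -173.    -2. ]
scene long_box 0.57 [ 336.6 -367.1   -3.2]
scene lid_top 0.78 [ 411.1 -171.1   65.2]
scene lid_top 0.58 [ 519.4 -285.    67.2]
scene lid_top 0.56 [ 337.8 -371.3   68.8]
scene stop 0.56 [547.3 179.6  -0. ]
scene stop 0.22 [558.7 235.9  48.9]
scene plate_face 0.75 [545.4 179.8  29.9]
scene pointer_end 0.67 [556.9 237.3  51. ]
scene pointer_end 0.34 [ 511.8 -287.9   -0.6]
scene pointer_end 0.31 [ 720.9 -308.3   -1.6]
scene short_box 0.69 [ 718.4 -305.4   -1.8]
scene short_box 0.61 [ 4.969e+02 -6.650e+01  3.000e-01]
top [[-2.54036306e-02 -9.86355708e-01  1.62656304e-01  3.51701468e+02]
 [-9.99675014e-01  2.47189069e-02 -6.23240441e-03  1.61904464e+01]
 [ 2.12668162e-03 -1.62761769e-01 -9.86663106e-01  1.21616865e+03]
 [ 0.00000000e+00  0.00000000e+00  0.00000000e+00  1.000000
[... 483 characters left out ...]
1.43861316e+00,  3.84682228e-01,  7.90863429e-03, -2.71378841e-05,
       -1.19399073e+00, -2.58579528e-01]), 'qd': array([-1.81826988e-03,  2.39733706e-04,  1.72158898e-03, -6.43195889e-05,
        9.53993602e-04,  7.72760421e-04]), 'joint_efforts': array([ 7.83013438e-04, -3.91951883e+01,  1.88578624e+01,  4.18998152e+00,
       -2.56892099e-04,  5.00118773e-06]), 'eef_pos': array([238.0323479 , 577.8771725 , 231.32216861]), 'tool_rot': array([ 9.80972736e-01, -1.94145539e-01, -1.36024122e-05, -1.51714114e-05]), 'wrist_force': array([ 0.43661977, -0.02847945,  0.44358909]), 'wrist_torque': array([-0.00538964, -0.0282667 ,  0.00865888]), 'finger_force': 0.0, 'grip_width': 85.45792890767247}
```

View pics/s0.png

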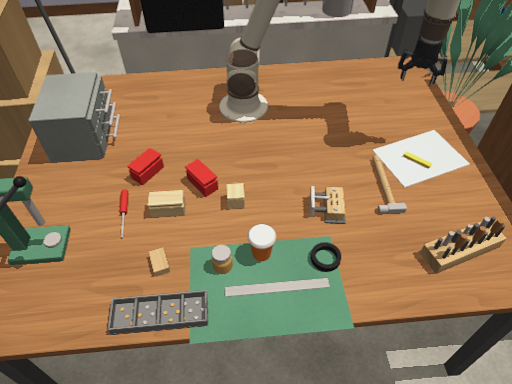

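View pics/t0.png

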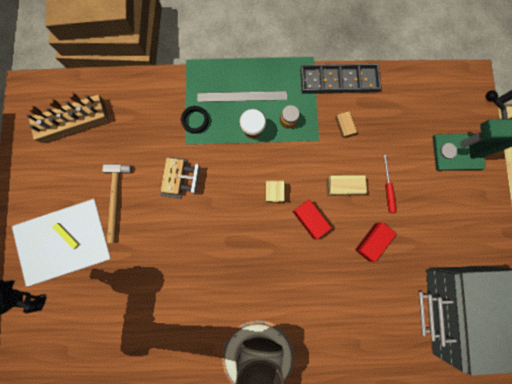

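The long plywood box is at scene px (166,204), top px (348,185), with its long axis roughly along world y. The two red boxes are look-alikes. The stop is at top px (180,178), plate facing the box, and the short box with the clasp is at top px (275,191), between the two. Next I measure positions and yaws.

```bash
python3 - <<'E'
from h import *
print(ctrl.grip_depth)
for n in('top','scene'):
    optics.capture(n)
    for q,z in(('long_box',68),('lid_top',68),('stop',45),('plate_face',55)):
        for r in nets.cut_out(n,q)[:3]:
            v,u=np.nonzero(r['pixels']); p=ray(n,np.c_[u,v],z)[:,:2].astype(np.float32)
            (c,s,a)=cv2.minAreaRect(p); print(n,q,round(r['conf'],2),len(u),[u.min(),u.max(),v.min(),v.max()],np.round(c,1),np.round(s,1),round(a,1))
    for q in('coffee_cup','stud_jar','short_box','pointer_end','plate_face','lid_top','long_box'):
        for r in nets.spot_point(n,q)[:3]: print(n,q,round(r['conf'],2),w(n,r['centre']).round(1))
t=cv2.imread('pics/t0.png'); s=cv2.imread('pics/s0.png')
a=cv2.resize(t[145:205,155:215],(400,400),interpolation=2); b=cv2.resize(t[165:205,320:380],(400,267),interpolation=2)
c=cv2.resize(s[175:230,300:355],(400,400),interpolation=2); d=cv2.resize(s[185:225,140:200],(400,267),interpolation=2)
g=np.zeros((267,400,3),np.uint8)
cv2.imwrite('pics/c0.png',cv2.resize(np.vstack([np.hstack([a,c]),np.hstack([b,d])]),(720,600)))
E
```

```text
18.700000000000003
top long_box 0.97 967 [np.int64(355), np.int64(395), np.int64(222), np.int64(261)] [ 336.2 -359. ] [ 74. 124.] 48.1
top long_box 0.86 742 [np.int64(326), np.int64(365), np.int64(176), np.int64(196)] [ 508.2 -281.1] [ 61.5 120. ] 0.5
top long_box 0.82 848 [np.int64(293), np.int64(331), np.int64(200), np.int64(239)] [ 405.4 -172.5] [115.5  68.7] 36.0
top lid_top 0.81 734 [np.int64(361), np.int64(395), np.int64(223), np.int64(261)] [ 335.1 -367.9] [ 60.6 112.4] 49.3
top lid_top 0.8 631 [np.int64(330), np.int64(365), np.int64(176), np.int64(194)] [ 509.5 -286.7] [108.4  55.5] 88.6
top lid_top 0.62 375 [np.int64(280), np.int64(298), np.int64(105), np.int64(128)] [ 731.3 -116.8] [56.6 76. ] 87.3
top stop 0.74 1161 [np.int64(160), np.int64(199), np.int64(157), np.int64(198)] [546.9 227.8] [112.3 126.5] 81.3
top plate_face 0.78 369 [np.int64(178), np.int64(199), np.int64(164), np.int64(193)] [546.5 201.6] [63.7 91.6] 81.8
top coffee_cup 0.66 [708.7  -2.7  -3.9]
top stud_jar 0.6 [ 7.399e+02 -1.232e+02  1.000e-01]
top short_box 0.89 [499.5 -60.8  -2.3]
top pointer_end 0.88 [
[... 1129 characters left out ...]
 plate_face 0.75 298 [np.int64(309), np.int64(328), np.int64(187), np.int64(214)] [570.1 198.6] [ 58.7 112.5] 77.4
scene coffee_cup 0.91 [ 7.121e+02  2.500e+00 -1.000e-01]
scene coffee_cup 0.3 [747.4 185.5   4. ]
scene stud_jar 0.89 [ 744.2 -124.1    2.4]
scene stud_jar 0.58 [475.  448.8  -1. ]
scene short_box 0.85 [498.3 -67.2   1.7]
scene pointer_end 0.72 [555.3 234.6  48.2]
scene plate_face 0.74 [551.8 176.6  28.4]
scene lid_top 0.82 [ 335.8 -369.6   69.1]
scene lid_top 0.73 [ 410.3 -173.6   67. ]
scene lid_top 0.67 [ 517.3 -287.1   67.3]
scene long_box 0.79 [ 4.089e+02 -1.742e+02  3.000e-01]
scene long_box 0.59 [ 336.  -370.     0.4]
scene long_box 0.58 [ 5.158e+02 -2.866e+02  4.000e-01]
```

View pics/c0.png

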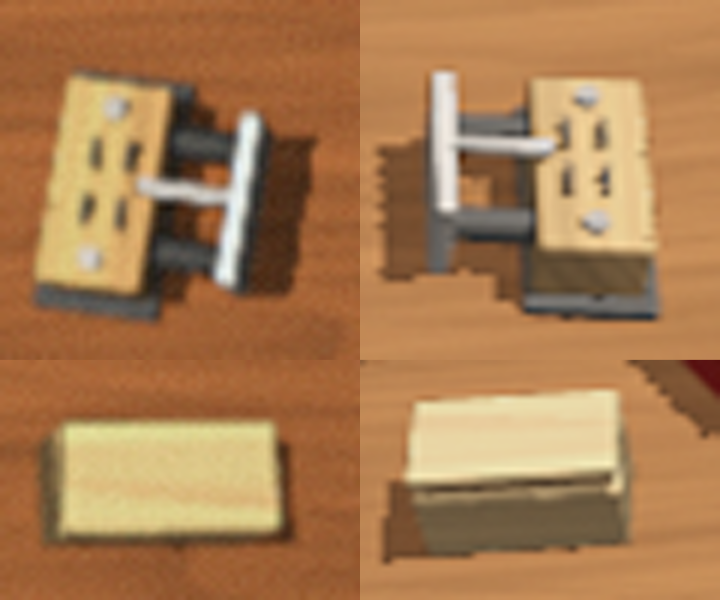

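The box is plain and its lid is proud. The stop's x is at about 81.5°, the box's long axis at about 88.7° and its centre near (515,-288). I turn the tool, close the gripper and travel above the box.

jog_arm:
  commands:
    - [[0,0,0],[0,0,0.149]]
    - [[0,0,0],[0,0,0.149]]
    - [[0,0,0],[0,0,0.149]]
    - [[0,0,0],[0,0,0.149]]
    - [[0,0,0],[0,0,0.149]]
    - [[0,0,0],[0,0,0.149]]
    - [[0,0,0],[0,0,0.149]]
    - [[0,0,0],[0,0,0.149]]
    - [[45,-15.5,0],[0,0,0]]
    - [[45,-15.5,0],[0,0,0]]
    - [[45,-15.5,0],[0,0,0]]
    - [[45,-15.5,0],[0,0,0]]
    - [[45,-15.5,0],[0,0,0]]
    - [[45,-15.5,0],[0,0,0]]
    - [[45,-15.5,0],[0,0,0]]
    - [[45,-15.5,0],[0,0,0]]
    - [[45,-15.5,0],[0,0,0]]
    - [[45,-15.5,0],[0,0,0]]
    - [[45,-15.5,0],[0,0,0]]
    - [[45,-15.5,0],[0,0,0]]
  gripper: -1
  grip_force: 40

```text
time: 3.9
eef_pos: [417.8, 33.8, 231.9]
tool_rot: [-0.703, 0.711, -0.0, 0.001]
wrist_force: [0.8, 0.7, 0.5]
grip_width: 0.0
finger_force: 0.0
```

jog_arm:
  commands:
    - [[45,-15.5,10],[0,0,0]]
    - [[45,-15.5,10],[0,0,0]]
    - [[45,-15.5,15],[0,0,0]]
    - [[45,-15.5,15],[0,0,0]]
    - [[45,-15.5,15],[0,0,0]]
    - [[45,-15.5,15],[0,0,0]]
    - [[45,-15.5,15],[0,0,0]]
    - [[0,0,15],[0,0,0]]
    - [[0,0,15],[0,0,0]]
    - [[0,0,10],[0,0,0]]
    - [[0,0,0],[0,0,0]]
    - [[0,0,0],[0,0,0]]

```text
time: 5.1
eef_pos: [522.7, -280.4, 96.8]
tool_rot: [-0.703, 0.711, -0.0, 0.0]
wrist_force: [-0.5, -0.1, -0.0]
grip_width: -0.1
finger_force: 0.0
```

jog_arm:
  commands:
    - [[7,8,8],[0,0,0]]
    - [[0,0,8],[0,0,0]]
    - [[0,0,6],[0,0,0]]
    - [[0,0,2],[0,0,0]]
    - [[0,0,2],[0,0,0]]
    - [[0,0,2],[0,0,0]]
    - [[0,0,2],[0,0,0]]
    - [[0,0,2],[0,0,0]]
    - [[0,0,2],[0,0,0]]
    - [[0,0,2],[0,0,0]]
    - [[0,0,1],[0,0,0]]
    - [[0,0,0],[0,0,0]]

```text
time: 6.3
eef_pos: [514.5, -287.5, 60.1]
tool_rot: [-0.703, 0.711, -0.0, 0.0]
wrist_force: [-0.7, 0.8, 4.6]
grip_width: -0.4
finger_force: 2.4
```

jog_arm:
  commands:
    - [[0,0,1],[0,0,0]]
    - [[0,0,1],[0,0,0]]
    - [[0,0,0],[0,0,0]]

```text
time: 6.6
eef_pos: [514.5, -287.5, 58.1]
tool_rot: [-0.703, 0.711, -0.0, 0.0]
wrist_force: [-1.7, 1.6, 5.0]
grip_width: 0.1
finger_force: 2.7
```

jog_arm:
  commands:
    - [[0,0,0.5],[0,0,0]]
    - [[0,0,0.5],[0,0,0]]
    - [[0,0,0],[0,0,0]]

```text
time: 6.9
eef_pos: [514.5, -287.5, 58.1]
tool_rot: [-0.703, 0.711, -0.001, 0.0]
wrist_force: [-2.7, 2.0, 11.0]
grip_width: -0.1
finger_force: 5.0
```

jog_arm:
  commands:
    - [[0,0,0.7],[0,0,0]]
    - [[0,0,0.3],[0,0,0]]
    - [[0,0,0],[0,0,0]]
    - [[0,0,0],[0,0,0]]

```text
time: 7.3
eef_pos: [514.6, -287.6, 58.0]
tool_rot: [-0.703, 0.711, -0.001, 0.0]
wrist_force: [-4.1, 2.7, 15.2]
grip_width: -0.2
finger_force: 7.3
```

The lid has bottomed at z = 58: the height stopped changing while the force rose to 15 N. I raise and open the gripper, then check the pose.

jog_arm:
  commands:
    - [[0,0,-3],[0,0,0]]
    - [[0,0,-10],[0,0,0]]
    - [[0,0,-30],[0,0,0]]
    - [[0,0,-40],[0,0,0]]
    - [[0,0,0],[0,0,0]]
    - [[0,0,0],[0,0,0]]

```text
time: 7.9
eef_pos: [514.7, -287.6, 139.5]
tool_rot: [-0.703, 0.711, -0.001, 0.001]
wrist_force: [-0.3, -0.1, -1.0]
grip_width: 0.0
finger_force: 0.0
```

jog_arm:
  commands:
    - [[0,0,0],[0,0,0]]
    - [[0,0,0],[0,0,0]]
    - [[0,0,0],[0,0,0]]
    - [[0,0,0],[0,0,0]]
    - [[0,0,0],[0,0,0]]
  gripper: 1

```text
time: 8.4
eef_pos: [514.1, -287.5, 137.9]
tool_rot: [-0.703, 0.711, 0.0, -0.0]
wrist_force: [0.1, 0.7, 0.8]
grip_width: 72.6
finger_force: 0.0
```

```bash
python3 - <<'E'
from h import *
print(ctrl.state()['eef_pos'],ctrl.state()['grip_width'],ctrl.state()['wrist_force'])
P=[]
for n in('top','scene'):
    im=optics.capture(n)
    for q,z in(('lid_top',58),('long_box',58)):
        for r in nets.cut_out(n,q)[:3]:
            v,u=np.nonzero(r['pixels']); p=ray(n,np.c_[u,v],z)[:,:2].astype(np.float32)
            (c,s,a)=cv2.minAreaRect(p); print(n,q,round(r['conf'],2),len(u),np.round(c,1),np.round(s,1),round(a,1))
        for r in nets.spot_point(n,q)[:3]: print(n,q,round(r['conf'],2),w(n,r['centre']).round(1))
    x=(340,185) if n=='top' else (170,195)
    P.append(cv2.resize(im[x[1]-45:x[1]+45,x[0]-45:x[0]+45],(400,400),interpolation=2))
cv2.imwrite('pics/c1.png',np.hstack(P))
E
```

```text
[ 514.05594755 -287.47405685  137.87783165] 72.63758675753623 [0.09807712 0.74817777 0.75844292]
top lid_top 0.81 738 [ 336.8 -371.6] [ 61.7 112.9] 49.4
top lid_top 0.7 324 [ 512.6 -283.2] [59.5 52.9] 88.5
top lid_top 0.31 604 [714.4  -1.8] [79.  95.1] 88.6
top lid_top 0.79 [ 336.5 -362.8   67.8]
top lid_top 0.74 [ 514.8 -288.9   57.8]
top lid_top 0.33 [ 4.815e+02  4.487e+02 -4.000e-01]
top long_box 0.69 915 [ 337.8 -364.2] [ 73.8 119.6] 50.0
top long_box 0.64 366 [ 509.5 -284.7] [62.2 59.1] 88.6
top long_box 0.86 [ 5.165e+02 -2.906e+02 -3.000e-01]
top long_box 0.57 [ 332.9 -368.9   -2.2]
scene lid_top 0.89 447 [ 405.  -173.9] [121.   59.9] 34.1
scene lid_top 0.66 490 [ 517.1 -289.7] [108.9  61.2] 89.1
scene lid_top 0.51 211 [ 349.5 -384.8] [61.8 64.5] 50.3
scene lid_top 0.87 [ 515.1 -288.7   57.2]
scene lid_top 0.8 [ 413.3 -174.5   65.1]
scene lid_top 0.49 [ 335.6 -372.5   71.5]
scene long_box 0.9 755 [ 429.4 -174.6] [161.2  83.2] 32.9
scene long_box 0.72 444 [ 375.3 -382.6] [137.   66.2] 18.0
scene long_box 0.59 792 [ 533.6 -287.4] [116.2  94.6] 89.0
scene long_box 0.94 [ 408.8 -173.6    0.7]
scene long_box 0.68 [ 513.4 -286.9   -2.8]
scene long_box 0.61 [ 336.2 -369.5   -3.2]
```

View pics/c1.png

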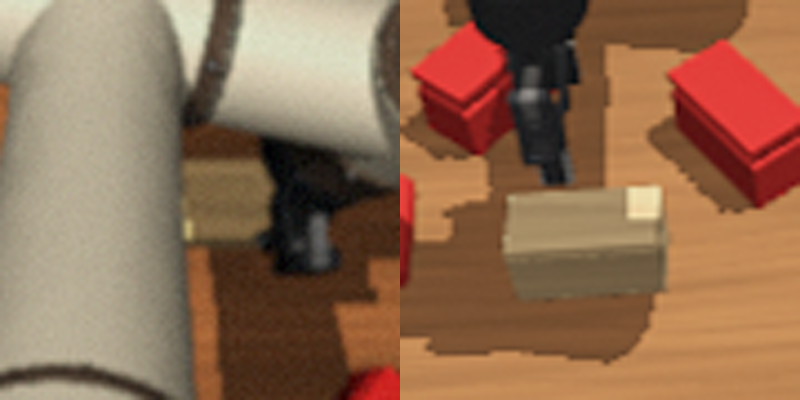

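The lid is flush now (scene crop, box at about (585,240)), and the position agrees at (515,-288). I descend and grip.

jog_arm:
  commands:
    - [[1,-1,10],[0,0,0]]
    - [[0,0,25],[0,0,0.01]]
    - [[0,0,30],[0,0,0]]
    - [[0,0,25],[0,0,0]]
    - [[0,0,20],[0,0,0]]
    - [[0,0,12],[0,0,0]]
    - [[0,0,6],[0,0,0]]
    - [[0,0,4],[0,0,0]]
    - [[0,0,0],[0,0,0]]
    - [[0,0,0],[0,0,0]]
  gripper: 1

```text
time: 9.9
eef_pos: [515.8, -288.7, 7.1]
tool_rot: [-0.699, 0.715, -0.001, 0.0]
wrist_force: [0.7, 0.5, 0.5]
grip_width: 85.6
finger_force: 0.0
```

jog_arm:
  commands:
    - [[0,0,0],[0,0,0]]
    - [[0,0,0],[0,0,0]]
    - [[0,0,0],[0,0,0]]
    - [[0,0,0],[0,0,0]]
    - [[0,0,0],[0,0,0]]
    - [[0,0,0],[0,0,0]]
    - [[0,0,0],[0,0,0]]
  gripper: -1
  grip_force: 50

```text
time: 10.6
eef_pos: [515.4, -288.6, 7.1]
tool_rot: [-0.699, 0.715, -0.0, 0.0]
wrist_force: [-1.5, 1.3, 6.0]
grip_width: 55.3
finger_force: 55.5
```

jog_arm:
  commands:
    - [[0,0,-5],[0,0,0]]
    - [[0,0,-15],[0,0,0]]
    - [[0,0,-25],[0,0,0]]
    - [[0,0,-25],[0,0,0]]
    - [[0,0,-25],[0,0,0]]
    - [[0,0,-15],[0,0,0]]
    - [[-18,-1,-5],[0,0,0]]
    - [[-36,-1,0],[0,0,0]]
    - [[-36,-1,0],[0,0,0]]
    - [[-36,-1,0],[0,0,0]]
    - [[-36,-1,0],[0,0,0]]
    - [[-36,-1,0],[0,0,0]]
    - [[-36,-1,0],[0,0,0]]
    - [[-36,-1,0],[0,0,0]]
    - [[-36,-1,0],[0,0,0]]
    - [[-36,-1,0],[0,0,0]]
    - [[-20,0,0],[0,0,0.03]]
    - [[-10,0,0],[0,0,0.05]]
    - [[-5,0,0],[0,0,0.05]]
    - [[0,0,0],[0,0,0]]

```text
time: 12.6
eef_pos: [533.4, 88.7, 120.3]
tool_rot: [-0.652, 0.758, 0.001, -0.001]
wrist_force: [0.4, -0.8, -3.4]
grip_width: 55.3
finger_force: 54.5
```

```bash
python3 - <<'E'
from h import *
s=ctrl.state();print(s['time'],s['eef_pos'],s['tool_rot'],s['grip_width'],s['finger_force'],s['wrist_force'],s['qd'].round(3))
P=[]
for n in('top','scene'):
    im=optics.capture(n)
    for q in('long_box','lid_top','plate_face','pointer_end','stop'):
        for r in nets.spot_point(n,q)[:3]: print(n,q,round(r['conf'],2),w(n,r['centre']).round(1))
    x=(195,180) if n=='top' else (310,190)
    P.append(cv2.resize(im[x[1]-50:x[1]+50,x[0]-50:x[0]+50],(400,400),interpolation=2))
cv2.imwrite('pics/c2.png',np.hstack(P))
E
```

```text
12.6 [533.38669775  88.6899239  120.33387163] [-6.51732660e-01  7.58448139e-01  5.23570717e-04 -8.28269631e-04] 55.30799106040476 54.52649652957916 [ 0.38798022 -0.83109512 -3.42529653] [-0.018 -0.004 -0.005  0.003 -0.003  0.042]
top long_box 0.71 [531.3  86.6 110.9]
top long_box 0.63 [ 332.  -368.4   -3.8]
top long_box 0.6 [ 406.7 -176.8   -3.1]
top lid_top 0.91 [ 411.8 -178.    68. ]
top lid_top 0.7 [532.2  89.6 172.1]
top lid_top 0.69 [ 335.8 -366.4   67.3]
top plate_face 0.53 [545.  175.   29.4]
top plate_face 0.46 [500.7 -64.4  -3. ]
top stop 0.39 [544.2 178.2   1.2]
scene long_box 0.94 [ 411.9 -172.7    3.7]
scene long_box 0.8 [533.2  87.1 112.5]
scene long_box 0.63 [ 336.6 -366.4   -1.3]
scene lid_top 0.88 [536.7  90.6 168.7]
scene lid_top 0.8 [ 408.1 -176.3   67. ]
scene plate_face 0.59 [545.1 177.5  28.6]
scene pointer_end 0.7 [558.3 238.8  49.3]
scene stop 0.85 [546.6 178.3   1.9]
```

View pics/c2.png

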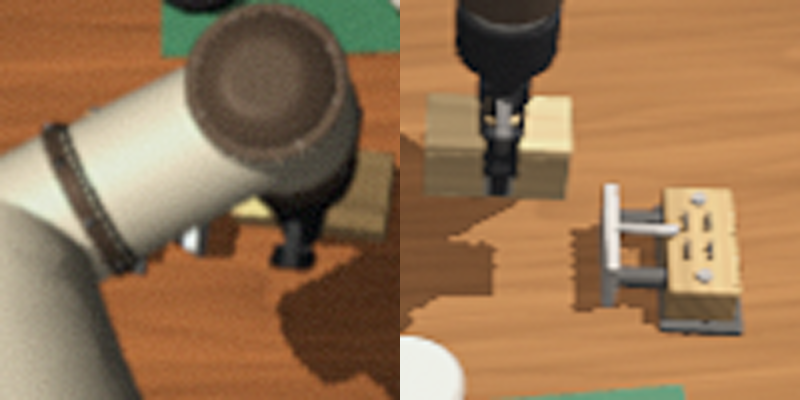

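The box hangs level above the area before the plate (scene crop, plate at (610,245)). I refine the stop's yaw and centre from the plate's top edge in the first pictures.

```bash
python3 - <<'E'
from h import *
for n,f,(x0,x1,y0,y1) in(('top','t0.png',(189,201,160,196)),('scene','s0.png',(309,317,184,210))):
    im=cv2.imread('pics/'+f).astype(int); c=im[y0:y1,x0:x1]
    m=(c.min(2)>165)&(c.max(2)-c.min(2)<40); v,u=np.nonzero(m)
    p=ray(n,np.c_[u+x0,v+y0],55)[:,:2]; r=cv2.minAreaRect(p.astype(np.float32))
    l=cv2.fitLine(p.astype(np.float32),cv2.DIST_HUBER,0,.01,.01).ravel()
    print(n,len(u),np.round(r[0],1),np.round(r[1],1),round(r[2],1),'normal',np.degrees(np.arctan2(l[1],l[0]))%180-90)
    # block top by wood colour & convex outline
for n,f in(('top','t0.png'),):
    im=cv2.imread('pics/'+f); c=im[145:205,155:192].astype(int)
    m=((c[...,2]>190)&(c[...,1]>140)&(c[...,1]-c[...,0]>20)).astype(np.uint8)
    k,lab,st,_=cv2.connectedComponentsWithStats(m); i=1+st[1:,4].argmax(); v,u=np.nonzero(lab==i)
    r=cv2.minAreaRect(ray(n,np.c_[u+155,v+145],43)[:,:2].astype(np.float32)); print('block',r)
E
```

```text
top 85 [547.5 188.9] [19.9 85.5] 80.5 normal 80.59039
scene 76 [548.3 186.1] [16.  84.3] 79.5 normal 82.02092
block ((557.8038940429688, 255.86874389648438), (53.20159912109375, 105.6447982788086), 80.74305725097656)
```

jog_arm:
  commands:
    - [[0,2,15],[0,0,0.008]]
    - [[0,0,25],[0,0,0]]
    - [[0,0,25],[0,0,0]]
    - [[0,0,20],[0,0,0]]
    - [[0,0,12],[0,0,0]]
    - [[0,0,7],[0,0,0]]
    - [[0,0,3],[0,0,0]]
    - [[0,0,2],[0,0,0]]
    - [[0,0,2],[0,0,0]]
    - [[0,0,0],[0,0,0]]
    - [[0,0,0],[0,0,0]]

```text
time: 14.3
eef_pos: [532.5, 88.6, 10.8]
tool_rot: [-0.648, 0.761, -0.0, 0.0]
wrist_force: [-0.7, -0.0, -2.8]
grip_width: 55.9
finger_force: 54.5
```

jog_arm:
  commands:
    - [[0,0,1],[0,0,0]]
    - [[0,0,1],[0,0,0]]
    - [[0,0,1],[0,0,0]]
    - [[0,0,0.5],[0,0,0]]
    - [[0,0,0],[0,0,0]]

```text
time: 14.8
eef_pos: [532.2, 88.4, 7.1]
tool_rot: [-0.648, 0.761, -0.0, -0.0]
wrist_force: [-1.8, -0.2, 0.0]
grip_width: 55.3
finger_force: 54.8
```

jog_arm:
  commands:
    - [[0,0,0.5],[0,0,0]]
    - [[-2,0.5,0],[0,0,0]]
    - [[-4,0,0],[0,0,0]]
    - [[-5,0,0],[0,0,0]]
    - [[-5,0,0],[0,0,0]]
    - [[-5,0,0],[0,0,0]]
    - [[-4,0,0],[0,0,0]]
    - [[-2,0,0],[0,0,0]]
    - [[0,0,0],[0,0,0]]
    - [[0,0,0],[0,0,0]]

```text
time: 15.8
eef_pos: [536.2, 114.6, 7.1]
tool_rot: [-0.648, 0.761, -0.0, -0.0]
wrist_force: [-1.4, -3.9, 6.0]
grip_width: 55.5
finger_force: 55.5
```

jog_arm:
  commands:
    - [[-2,0,0],[0,0,0]]
    - [[-2,0,0],[0,0,0]]
    - [[-2,0,0],[0,0,0]]
    - [[-2,0,0],[0,0,0]]
    - [[-2,0,0],[0,0,0]]
    - [[-2,0,0],[0,0,0]]
    - [[-2,0,0],[0,0,0]]
    - [[-2,0,0],[0,0,0]]
    - [[0,0,0],[0,0,0]]
    - [[0,0,0],[0,0,0]]

```text
time: 16.8
eef_pos: [538.4, 129.4, 7.1]
tool_rot: [-0.648, 0.762, -0.0, -0.001]
wrist_force: [-1.1, -7.5, 6.0]
grip_width: 55.6
finger_force: 55.6
```

```bash
python3 - <<'E'
from h import *
s=ctrl.state();print(s['time'],s['eef_pos'],s['tool_rot'],s['wrist_force'],s['wrist_torque'])
P=[]
for n in('top','scene'):
    im=optics.capture(n)
    for q in('long_box','lid_top','plate_face','pointer_end'):
        for r in nets.spot_point(n,q)[:3]:
            c=w(n,r['centre'])
            if c[1]>0: print(n,q,round(r['conf'],2),c.round(1))
    x=(195,180) if n=='top' else (310,190)
    P.append(cv2.resize(im[x[1]-40:x[1]+40,x[0]-40:x[0]+40],(400,400),interpolation=2))
cv2.imwrite('pics/c3.png',np.hstack(P))
E
```

```text
16.8 [538.37335194 129.38501294   7.10368551] [-6.47927154e-01  7.61701763e-01 -3.62687696e-04 -8.34154636e-04] [-1.12040427 -7.48426618  6.04474201] [-1.85198359  0.14279516 -0.18839688]
top lid_top 0.47 [536.3 131.2  57. ]
top plate_face 0.69 [539.7 127.5  -0.9]
top plate_face 0.35 [546.4 180.7  30.6]
scene long_box 0.71 [536.6 130.6  -1.1]
scene lid_top 0.88 [541.9 131.   58.6]
scene plate_face 0.79 [548.  181.9  29.2]
scene pointer_end 0.68 [559.1 238.2  49.4]
scene pointer_end 0.52 [541.7 131.   59.2]
scene pointer_end 0.29 [750.3 188.2   2.2]
```

View pics/c3.png

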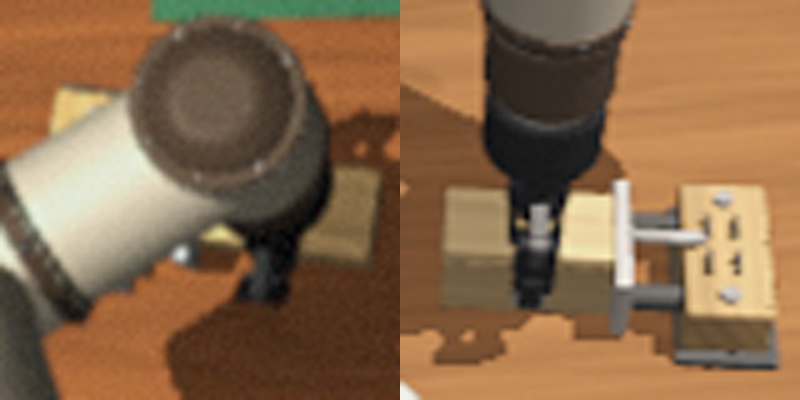

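The box is against the plate, centred on the pointer line. The pointer end (scene crop px (706,238)) is at about the first pair of marks (708), and the second pair is at 735. I push about 10 mm further.

jog_arm:
  commands:
    - [[-1,0,0],[0,0,0]]
    - [[-1,0,0],[0,0,0]]
    - [[-1,0,0],[0,0,0]]
    - [[-1,0,0],[0,0,0]]
    - [[-1,0,0],[0,0,0]]
    - [[-1,0,0],[0,0,0]]
    - [[-1,0,0],[0,0,0]]
    - [[-1,0,0],[0,0,0]]
    - [[-1,0,0],[0,0,0]]
    - [[-1,0,0],[0,0,0]]
    - [[0,0,0],[0,0,0]]
    - [[0,0,0],[0,0,0]]

```text
time: 18.5
eef_pos: [539.4, 137.3, 7.2]
tool_rot: [-0.648, 0.762, -0.001, -0.002]
wrist_force: [0.4, -13.3, 8.0]
grip_width: 55.6
finger_force: 55.7
```

```bash
python3 - <<'E'
from h import *
s=ctrl.state();print(s['time'],s['eef_pos'],s['tool_rot'],s['wrist_force'],s['wrist_torque'],s['grip_width'])
n='scene'; im=optics.capture(n)
for q in('long_box','lid_top','plate_face','pointer_end'):
    for r in nets.spot_point(n,q)[:3]:
        c=w(n,r['centre'])
        if c[1]>0: print(n,q,round(r['conf'],2),c.round(1))
cv2.imwrite('pics/c4.png',cv2.resize(im[175:235,280:360],(800,600),interpolation=2))
E
```

```text
18.5 [539.4449033  137.33902144   7.15302966] [-6.47588967e-01  7.61986272e-01 -6.14144137e-04 -2.25270494e-03] [  0.44561252 -13.33765827   8.00163941] [-3.47864814 -0.30510924 -0.22361107] 55.55190577182543
scene long_box 0.61 [538.3 138.5  -2.9]
scene lid_top 0.61 [543.5 140.9  59. ]
scene plate_face 0.77 [548.5 192.7  30.1]
scene pointer_end 0.73 [556.3 246.2  49.9]
```

View pics/c4.png

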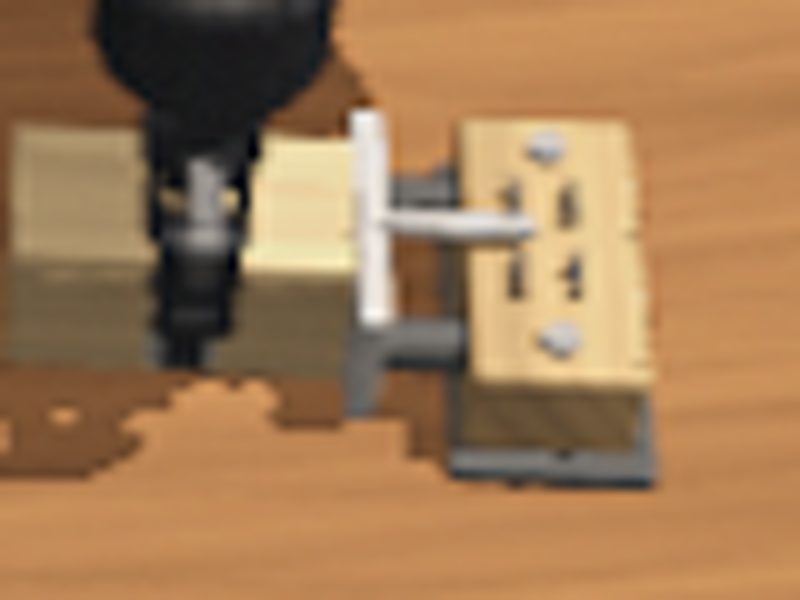

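The pointer end, at (533,225), lies between the mark pairs at x≈515 and 570: about 14 mm of travel, agreeing with the TCP. I push 2.5 mm more toward the middle, then hold.

jog_arm:
  commands:
    - [[-0.5,0,0],[0,0,0]]
    - [[-0.5,0,0],[0,0,0]]
    - [[-0.5,0,0],[0,0,0]]
    - [[-0.5,0,0],[0,0,0]]
    - [[-0.5,0,0],[0,0,0]]
    - [[0,0,0],[0,0,0]]
    - [[0,0,0],[0,0,0]]
    - [[0,0,0],[0,0,0]]

```text
time: 19.55
eef_pos: [539.7, 139.2, 7.2]
tool_rot: [-0.648, 0.762, -0.001, -0.003]
wrist_force: [-1.0, -15.5, 8.6]
grip_width: 55.7
finger_force: 55.7
```

jog_arm:
  commands:
    - [[0,0,0],[0,0,0]]
    - [[0,0,0],[0,0,0]]
    - [[0,0,0],[0,0,0]]
    - [[0,0,0],[0,0,0]]
    - [[0,0,0],[0,0,0]]
    - [[0,0,0],[0,0,0]]
    - [[0,0,0],[0,0,0]]
    - [[0,0,0],[0,0,0]]
    - [[0,0,0],[0,0,0]]
    - [[0,0,0],[0,0,0]]
    - [[0,0,0],[0,0,0]]
    - [[0,0,0],[0,0,0]]
    - [[0,0,0],[0,0,0]]
    - [[0,0,0],[0,0,0]]
    - [[0,0,0],[0,0,0]]
    - [[0,0,0],[0,0,0]]
    - [[0,0,0],[0,0,0]]
    - [[0,0,0],[0,0,0]]
    - [[0,0,0],[0,0,0]]
    - [[0,0,0],[0,0,0]]

```text
time: 21.55
eef_pos: [539.7, 139.2, 7.2]
tool_rot: [-0.647, 0.762, -0.001, -0.003]
wrist_force: [0.1, -16.3, 8.9]
grip_width: 55.6
finger_force: 55.7
```

```bash
python3 - <<'E'
from h import *
s=ctrl.state();print(s['time'],s['eef_pos'],s['tool_rot'],s['wrist_force'],s['grip_width'])
n='scene'; im=optics.capture(n)
for q in('long_box','lid_top','plate_face','pointer_end'):
    for r in nets.spot_point(n,q)[:3]:
        c=w(n,r['centre'])
        if c[1]>0: print(n,q,round(r['conf'],2),c.round(1))
cv2.imwrite('pics/c5.png',cv2.resize(im[175:235,280:360],(800,600),interpolation=2))
E
```

```text
21.55 [539.71299364 139.24102188   7.1923277 ] [-6.47480398e-01  7.62077118e-01 -6.96271793e-04 -2.66745468e-03] [  0.12501823 -16.32882043   8.93456552] 55.562160358749686
scene long_box 0.61 [537.9 138.8  -2.4]
scene lid_top 0.62 [541.2 140.1  59.1]
scene plate_face 0.77 [549.4 192.5  29.3]
scene pointer_end 0.45 [560.7 248.3  48.8]
```

View pics/c5.png

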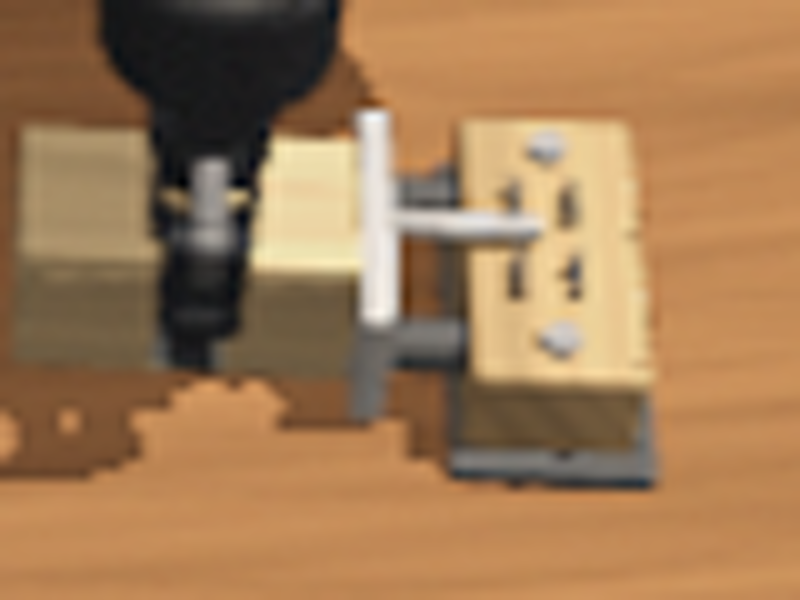

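The pointer end (541,226) lies midway between the mark pairs (515 and 570). It held steady for 2 s, with the box square, central and standing on the bench, so I hand the job in.

```bash
python3 -c "
from plant import ctrl
print(ctrl.close_job())"
```

```text
the job is handed in; nothing more can be done
None
```

The lid is fully home. The box is held square, end-on against the middle of the stop's plate, with the pointer midway between the two pairs of marks, and nothing else on the bench was touched; the job is handed in, no verdict returned.

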